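# Unhasp and open the steel stock chest on the fabrication bench

### The job

Open the grey steel chest that has a round black knob on its lid: flip the hasp on its front up off the staple and swing it clear, up to about level or higher, with the lid still down, then raise the lid about halfway or more and leave it standing open with the hasp still up. Leave the smaller padlocked box alone.

Things in the scene. Friction and masses are not known exactly. Their poses are not given: they have to be found in the camera images.
- chest: Grey steel chest, fixed, 200 mm deep, 260 wide, 140 high plus 10 mm lid. Origin: centre of its underside; +x from its front (hasp, towards the robot) to its back (lid hinge), y along its width, z up. The other entries give points in this frame as (x, y, z) mm, all shut. A wire staple 14 wide stands 21 out of the front at z 97, through the hasp's slot, and holds the lid while the hasp is down.
- hasp (a joint): Angle (rad) of the steel hasp, a strap 40 wide hanging 69 down the front; its hinge is on the lid's front edge, along y through (-106, 0, 145). 0 = hanging on the staple (starts 0 to 0.12), grows swinging out and up, 1.57 = level, stop 2.0. Pinch the 22 mm black ball on a stem in front of it, centre (-139, 0, 123) at 0; the ball swivels freely about y. Stiff (0.07 N m): stays where left.
- lid (a joint): Angle (rad) of the chest's lid, which carries the hasp: 0 = shut, grows as the front edge rises, stop 1.3. Hinge along y through (100, 0, 140.5). Pinch the 30 mm black ball on a thin stem on its top, ball centre (-10, 0, 188.5) when shut, 38 above the lid; the ball swivels freely about y. Stiff (0.75 N m, about 10 N at the ball): stays where left.
- lockbox: Bystander: a smaller grey steel box, 150 x 160 x 102 mm, about 3 kg, standing loose, with a wire bail handle on top (up to 129 mm) and a brass padlock on its front. Not to be moved. Origin: centre of its underside.

How it is judged:
On the way, in this order (a step that is already met when the one before it is completed fails the run):
1. the hasp is off the staple and swung up clear (at least 1.2 rad) while the lid is still down (under 0.1 rad) (value of joint hasp above 1.2 rad and value of joint lid below 0.1 rad), for 0.2 s.
2. the lid is raised to at least 0.7 rad (value of joint lid above 0.7 rad), for 0.2 s.
At the end, for the whole second after the job is handed in: The chest's lid stands still and open by at least 0.7 rad (40 degrees), the hasp is up by at least 1.2 rad (69 degrees) from hanging, and the padlocked box is where it was (within 15 mm) (value of joint lid above 0.7 rad and value of joint hasp above 1.2 rad and velocity of joint lid between -0.05 and 0.05 rad/s); the robot touches nothing.
It fails at once if the padlocked box was moved more than 15 mm (distance of lockbox from where it was at the start of the episode above 0.015 m).
It also fails if it takes over 42 s, if anything falls off the work surface, if the arm or the gripper's body presses on something with over 40 N, if the wrist force passes 120 N, or if a joint passes its speed limit or range.

### The arm

A 6-joint arm with a two-finger parallel gripper is mounted at the origin on the work surface. World frame = base frame: x ahead of the robot, y to its left, z up, the work surface at z = 0. Lengths are in m, angles in rad, forces in N, time in s.
With the tool pointing down it reaches from about 0.275 to 0.775 m from the base axis. Payload 14.6 kg.
Tool frame: the origin (TCP) lies at the very end of the fingers, on their centre line; the grasp point (between the pads) lies 19 mm behind it; z points along the fingers, y is the line along which they close (so a half turn about z gives the same grasp; the last joint's range is limited). The gripper opens to 85 mm and grips with 20 to 120 N. Pads are 22 mm wide; open, the fingers measure 114 mm over their backs; the gripper's body (76 mm by 85 mm) begins 54 mm behind the grasp point. The pads swing forward as they close: fully open they stand 13 mm farther back than shut.
Start: joints at [1.149, 0.263, -0.048, 1.259, 0, 1.415], TCP at [0.138, 0.506, 0.231] pointing down, gripper open.
Joint ranges: [-2.65, 2.65], [-0.89, 1.7], [-1.18, 1.37], [-2.13, 2.11], [-1.35, 1.29], [-3.14, 3.14]. Speed limits (rad/s): [1.89, 1.89, 2.57, 2.79, 3.14, 3.14].

### API

Orientations are given as a unit quaternion [x, y, z, w].
In Python, from rig import ctrl gives the robot as it stands. The module is installed in compiled form; this text tells all that it offers.
- The arm moves only by the tool carry_out, never from a script. Its arguments are lists of equal length, an entry for each row: "xyz": the shift along the tool's x, y, z in mm, a list of three; "angular": the turn, a rotation vector about the tool's x, y, z in rad, a list of three; "fingers": the closure, from -1 (fully open) to 1 (shut). A call has exactly 10 rows; each row is the pose to reach, as a shift and turn from the pose commanded when the call began, along the tool's axes at that moment; what a row does not reach only later rows make up. A row lasts 1/8 s, in which the tool goes at most 62.5 mm and 10.7 degrees, less where a joint would pass 70% of its speed; a pose out of reach is approached as far as the arm can. A call with a gripper value outside its range is refused whole. The fingers move at their own pace and stop on an object; "newtons" is the grip in N (left out, the last holds). Time passes only in rows, so rows that repeat a pose let the fingers close, or fill a call up. It gives the time, the measured TCP pose, the force, the opening and the grip force at its end, in the units of the state.
- ctrl.state(): the state, without advancing time (a new reading comes with each control period).
- ctrl.capture(name): name is "scene" or "top"; returns a dict with "pixels" (384x512x3 uint8, red, green, blue), "range_z" (384x512 float32, m along the optical axis (not along the pixel's ray), 0 where there is no reading), "fx", "fy", "cx", "cy" (pixels), "R" (3x3) and "t" (3): a world point X has camera coordinates R X + t. Camera axes: x right, y down, z forward; pixel columns grow to the right and rows downward; lengths in m; the calibration is good to about 2 mm. A picture is of the moment at which its call begins.
- ctrl.close_job(): hands the job in; it is judged then, once.
The state is a dict: "time_s": time; "qpos": joint angles; "joint_vel": joint speeds; "joint_torque": joint torques, N m; "tool_pos": TCP position; "tool_rot": TCP orientation; "wrist_force": force on the tool from outside, world axes, zero at the start; "wrist_torque": the same for the moment, N m; "width": finger opening in m; "grip_force": force on a finger pad.
Only numpy, scipy, OpenCV 4.12 (cv2) and the standard library are available. Lean on these libraries where they do the work, as an engineer would, in place of code of your own. Each camera call takes 0.05 s, during which the arm holds its last target. There are 200 camera calls.

## Working session

There is one attempt and no reset: what is moved stays moved. The work goes in short steps, Python scripts to look and compute and a tool call to move; the robot and the scene stay as the last step left them, time stands still between calls to the robot, and variables do not carry over. Pictures are saved under pics/ and viewed, at most 10 in all, crops included, and the job is handed in when it is done.

Besides the shell and the picture viewer there is one more tool, called after "Call:" as name(argument=value, ...) on one line, values as JSON. carry_out: Moves the arm, as the interface text tells. Its arguments: {"type":"object","properties":{"xyz":{"type":"array","items":{"type":"array","items":{"type":"number"}}},"angular":{"type":"array","items":{"type":"array","items":{"type":"number"}}},"fingers":{"type":"array","items":{"type":"number"}},"newtons":{"type":"number"}},"required":["xyz","angular","fingers"]}

```bash
mkdir -p pics; cat > h.py <<'E'
import numpy as np, cv2
from rig import ctrl
def pts(c):
    z=c["range_z"]; v,u=np.mgrid[:z.shape[0],:z.shape[1]]
    P=np.stack([(u-c["cx"])/c["fx"]*z,(v-c["cy"])/c["fy"]*z,z],-1)
    W=(P-np.array(c["t"]))@np.array(c["R"]); W[z==0]=np.nan
    return W
def save(c,n): cv2.imwrite("pics/"+n,cv2.cvtColor(c["pixels"],cv2.COLOR_RGB2BGR))
E
python3 - <<'E'
from h import *
a=ctrl.capture("scene");b=ctrl.capture("top")
save(a,"a.png");save(b,"b.png")
np.savez("v.npz",A=pts(a),B=pts(b),a=a["pixels"],b=b["pixels"])
for c in(a,b):print(c["fx"],-np.array(c["R"]).T@c["t"])
s=ctrl.state();print(s)
E
```

```text
358.30225705571223 [ 0.77357694 -0.17615125  0.7934427 ]
414.9686260701245 [ 0.45430025 -0.00107254  1.0675309 ]
{'time_s': 0.1, 'qpos': array([ 1.14869322e+00,  2.63492099e-01, -4.88444802e-02,  1.25937698e+00,
        1.15613049e-05,  1.41551959e+00]), 'joint_vel': array([-2.70767207e-04, -7.42876870e-04,  1.87748311e-03,  4.97146742e-04,
       -1.10516727e-03, -2.52399651e-05]), 'joint_torque': array([ 4.00494057e-03, -6.38582683e+01,  3.85062540e+01,  9.92598332e-03,
       -9.84608278e-05, -1.29141208e-05]), 'tool_pos': array([0.13832534, 0.50621901, 0.230875  ]), 'tool_rot': array([ 1.33017753e-01,  9.91113549e-01, -4.37993481e-04, -1.36108392e-04]), 'wrist_force': array([ 0.22113968,  1.23548534, -0.34807312]), 'wrist_torque': array([ 0.04601374, -0.00485606,  0.05586248]), 'grip_force': 0.0, 'width': 0.08519322035338722}
```

View pics/a.png

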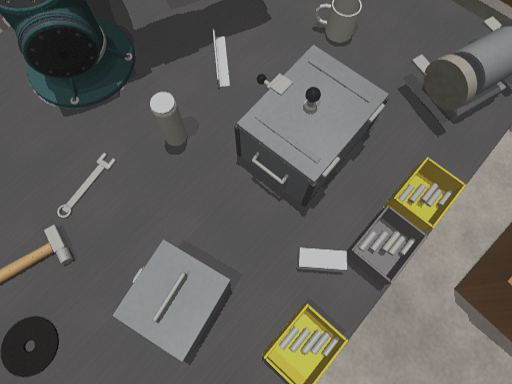

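View pics/b.png

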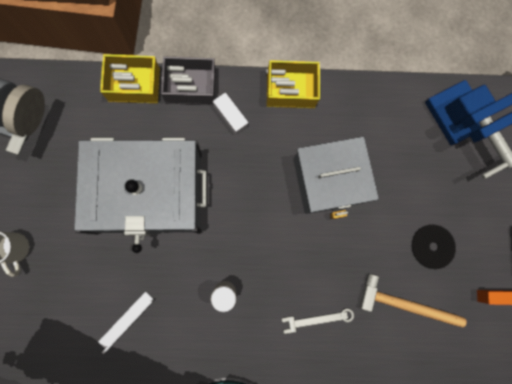

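The scene view shows the chest with its knob at (312,95) and hasp ball at (262,79), and the lockbox at (172,300). In the top view the chest lid spans about (77..197, 140..231), with the knob at (132,186), the hasp ball at (136,247) and the lockbox at (338,175). Next I measure the chest.

```bash
python3 - <<'E'
from h import *
d=np.load("v.npz")
A,B=d["A"],d["B"]
for n,W,box in(("A",A,(230,400,40,210)),("B",B,(60,215,125,260))):
    m=np.zeros(W.shape[:2],bool);m[box[2]:box[3],box[0]:box[1]]=1
    l=m&(abs(W[...,2]-.15)<.004)
    P=W[l][:,:2].astype(np.float32); r=cv2.minAreaRect(P*1000); print(n,r, np.median(W[l][:,2]))
    print(np.round(cv2.boxPoints(r)))
img={"A":d["a"],"B":d["b"]}
for n,W,(u,v) in(("A",A,(312,95)),("A",A,(262,79)),("B",B,(132,186)),("B",B,(136,247))):
    im=img[n]; m=np.zeros(W.shape[:2],bool); m[v-9:v+10,u-9:u+10]=1
    m&=(im.max(-1)<45)&(W[...,2]>.1)
    Q=W[m]; vv,uu=np.where(m); print(n,len(Q),uu.mean(),vv.mean(),np.nanmedian(Q,0),np.nanmin(Q,0),np.nanmax(Q,0))
E
```

```text
A ((591.940673828125, 213.68612670898438), (217.3363800048828, 261.65728759765625), 1.8241190910339355) 0.14977771679767915
[[479. 341.]
 [487.  79.]
 [705.  86.]
 [696. 348.]]
B ((590.10791015625, 213.57754516601562), (216.24139404296875, 260.5521240234375), 1.695139765739441) 0.1509196781327818
[[478. 341.]
 [486.  80.]
 [702.  87.]
 [694. 347.]]
A 132 312.4848484848485 94.74242424242425 [0.5880316  0.20679851 0.19698991] [0.57196507 0.19891819 0.18568444] [0.59798731 0.22272334 0.20526799]
A 56 260.60714285714283 78.78571428571429 [0.45622328 0.20495784 0.13169281] [0.44578691 0.1988843  0.12300235] [0.46349337 0.21554561 0.13549798]
B 114 131.5 185.78947368421052 [0.5803346  0.21078575 0.2004159 ] [0.56991849 0.20000892 0.19427584] [0.59144073 0.22254048 0.20542499]
B 67 136.3134328358209 248.19402985074626 [0.45200386 0.20816122 0.13325826] [0.44325156 0.19965234 0.12467574] [0.45876859 0.21929409 0.13841261]
```

Chest yaw is about +1.75° and its origin is near (0.591, 0.212). The hasp ball is near (0.452, 0.2075, 0.123) and the lid knob near (0.581, 0.2115, 0.1885), which agree with the given sizes. First I move above the hasp ball.

Call:
carry_out(xyz=[[-38, -20, 0], [-86, -46, 4], [-134, -72, 8], [-182, -98, 12], [-230, -124, 16], [-278, -150, 20], [-326, -176, 21], [-368, -198, 21], [-382, -205, 21], [-382, -205, 21]], angular=[[0, 0, -0.03], [0, 0, -0.07], [0, 0, -0.1], [0, 0, -0.14], [0, 0, -0.18], [0, 0, -0.22], [0, 0, -0.25], [0, 0, -0.29], [0, 0, -0.298], [0, 0, -0.298]], fingers=[-1, -1, -1, -1, -1, -1, -1, -1, -1, -1], newtons=60)

```text
time_s: 1.35
tool_pos: [0.453, 0.2076, 0.21]
tool_rot: [-0.015, 1.0, 0.0, -0.0]
wrist_force: [-0.3, 0.8, -0.5]
width: 0.0856
grip_force: 0.0
```

Call:
carry_out(xyz=[[0, 0, 20], [1, 0, 50], [1, 0, 75], [1, 0, 95], [1, 0, 106], [1, 0, 106], [1, 0, 106], [1, 0, 106], [1, 0, 106], [1, 0, 106]], angular=[[0, 0, 0], [0, 0, 0], [0, 0, 0], [0, 0, 0], [0, 0, 0], [0, 0, 0], [0, 0, 0], [0, 0, 0], [0, 0, 0], [0, 0, 0]], fingers=[-1, -1, -1, -1, -1, -1, 1, 1, 1, 1], newtons=50)

```text
time_s: 2.6
tool_pos: [0.4521, 0.2093, 0.1046]
tool_rot: [-0.016, 1.0, 0.002, 0.0]
wrist_force: [-0.8, 9.4, 0.4]
width: 0.0194
grip_force: 48.7
```

```bash
python3 - <<'E'
from h import *
a=ctrl.capture("scene")
cv2.imwrite("pics/c.png",cv2.resize(cv2.cvtColor(a["pixels"],cv2.COLOR_RGB2BGR)[0:200,180:420],None,fx=3,fy=3))
s=ctrl.state();print(s["width"],s["grip_force"],s["tool_pos"],s["wrist_force"])
E
```

```text
0.019262915661817724 48.702022433280945 [0.45205936 0.209223   0.104617  ] [-1.29837508 11.05023655  1.35804862]
```

View pics/c.png

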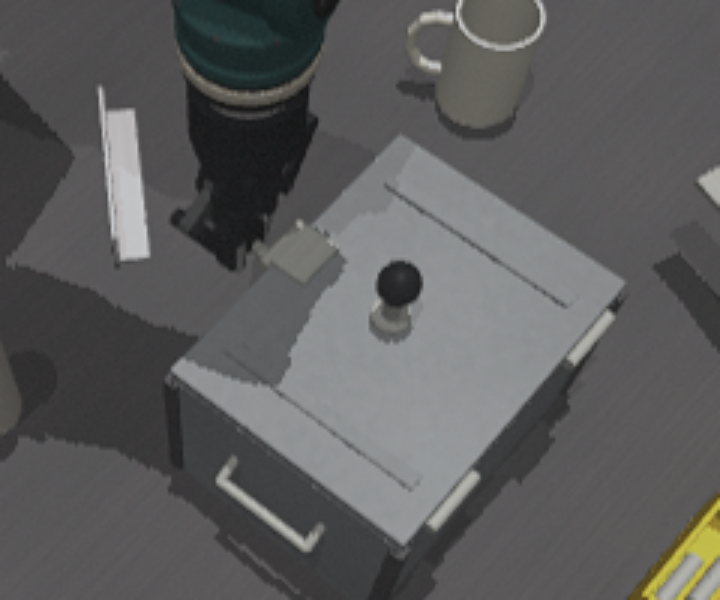

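The picture shows the fingers on the hasp ball, at about (240,255) in the crop, with the chest undisturbed. The grip seems a few mm low and to one side, so I centre it.

Call:
carry_out(xyz=[[0, 0, 0], [0, 1, -2], [0, 3, -4], [0, 3, -4], [0, 3, -4], [0, 3, -4], [0, 3, -4], [0, 3, -4], [0, 3, -4], [0, 3, -4]], angular=[[0, 0, 0], [0, 0, 0], [0, 0, 0], [0, 0, 0], [0, 0, 0], [0, 0, 0], [0, 0, 0], [0, 0, 0], [0, 0, 0], [0, 0, 0]], fingers=[-0.2, -0.2, -0.2, -0.2, 1, 1, 1, 1, 1, 1], newtons=50)

```text
time_s: 3.9
tool_pos: [0.4518, 0.21, 0.1082]
tool_rot: [-0.015, 1.0, -0.001, 0.0]
wrist_force: [1.0, -7.9, 2.5]
width: 0.0191
grip_force: 48.7
```

Call:
carry_out(xyz=[[1.5, -1, -3.5], [3, -1, -7.3], [4, -1, -11.2], [4.5, -1, -15.1], [4.5, -1, -19], [4.4, -1, -23], [3.7, -1, -27], [2.7, -1, -31], [1.2, -1, -34.5], [-0.4, -1, -38]], angular=[[0, 0, 0], [0, 0, 0], [0, 0, 0], [0, 0, 0], [0, 0, 0], [0, 0, 0], [0, 0, 0], [0, 0, 0], [0, 0, 0], [0, 0, 0]], fingers=[1, 1, 1, 1, 1, 1, 1, 1, 1, 1])

```text
time_s: 5.15
tool_pos: [0.4502, 0.2097, 0.1462]
tool_rot: [-0.016, 1.0, -0.0, -0.002]
wrist_force: [-12.1, -3.3, 2.6]
width: 0.0194
grip_force: 49.3
```

Call:
carry_out(xyz=[[0.5, 0, -1.8], [-0.5, 0, -3.5], [-2.6, 0, -6.5], [-5, 0, -9.4], [-8, 0, -12], [-10.5, 0, -14], [-13, 0, -15.3], [-15, 0, -16.3], [-16, 0, -17], [-16, 0, -17]], angular=[[0, 0, 0], [0, 0, 0], [0, 0, 0], [0, 0, 0], [0, 0, 0], [0, 0, 0], [0, 0, 0], [0, 0, 0], [0, 0, 0], [0, 0, 0]], fingers=[1, 1, 1, 1, 1, 1, 1, 1, 1, 1])

```text
time_s: 6.4
tool_pos: [0.4681, 0.2103, 0.1642]
tool_rot: [-0.016, 1.0, -0.0, 0.0]
wrist_force: [-7.5, -4.6, 10.3]
width: 0.0191
grip_force: 49.9
```

```bash
python3 - <<'E'
from h import *
a=ctrl.capture("scene")
cv2.imwrite("pics/d.png",cv2.resize(cv2.cvtColor(a["pixels"],cv2.COLOR_RGB2BGR)[0:200,180:420],None,fx=3,fy=3))
E
```

```text
(no output)
```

View pics/d.png

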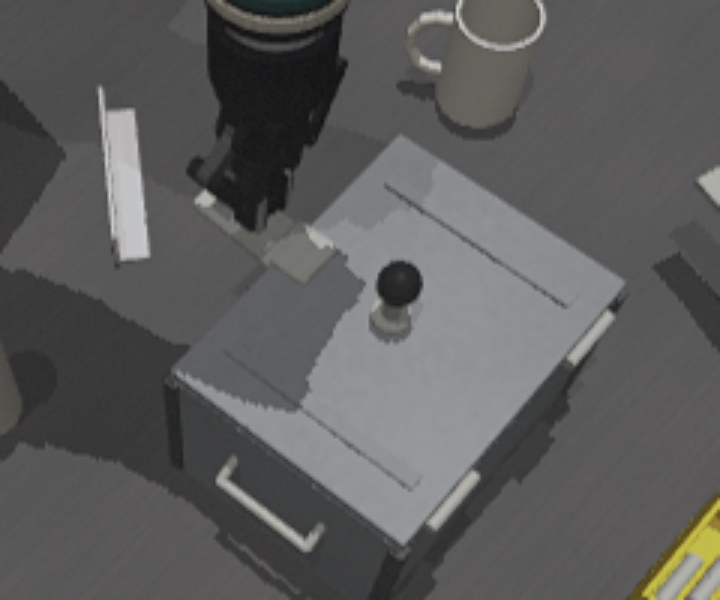

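The picture shows the strap standing about level, at (200..300, 200..260) in the crop, and the lid still shut. I release the hasp and go over to the lid knob.

Call:
carry_out(xyz=[[0, 0, 0], [0, 0, 0], [0, 0, -10], [0, 0, -50], [0, 0, -80], [-20, 1, -85], [-60, 2, -85], [-95, 2, -85], [-113, 2, -85], [-113, 2, -85]], angular=[[0, 0, 0], [0, 0, 0], [0, 0, 0], [0, 0, 0], [0, 0, 0], [0, 0, 0], [0, 0, 0], [0, 0, 0], [0, 0, 0], [0, 0, 0]], fingers=[-0.3, -0.3, -0.3, -0.3, -0.3, -0.5, -0.5, -0.5, -0.5, -0.5])

```text
time_s: 7.7
tool_pos: [0.5819, 0.2159, 0.2482]
tool_rot: [-0.015, 1.0, 0.0, -0.0]
wrist_force: [0.2, 0.5, 0.8]
width: 0.0641
grip_force: 0.0
```

```bash
python3 - <<'E'
from h import *
a=ctrl.capture("scene")
cv2.imwrite("pics/e.png",cv2.resize(cv2.cvtColor(a["pixels"],cv2.COLOR_RGB2BGR)[0:200,180:420],None,fx=3,fy=3))
W=pts(a); m=(W[...,0]>.44)&(W[...,0]<.475)&(abs(W[...,1]-.21)<.02)&(W[...,2]>.155)&(W[...,2]<.2)
dk=m&(a["pixels"].max(-1)<45); print(dk.sum(),np.nanmedian(W[dk],0),np.nanmax(W[dk],0))
s=m=(W[...,0]>.41)&(W[...,0]<.475)&(abs(W[...,1]-.21)<.022)&(W[...,2]>.12)&(a["pixels"].min(-1)>70)
Q=W[s];print(s.sum(),np.polyfit(Q[:,0],Q[:,2],1),Q.min(0),Q.max(0))
E
```

```text
41 [0.47041551 0.20517386 0.18799394] [0.47491515 0.21808964 0.19136405]
321 [-0.06828918  0.18233042] [0.41830134 0.18822969 0.14359379] [0.47496554 0.23011994 0.18789265]
```

View pics/e.png

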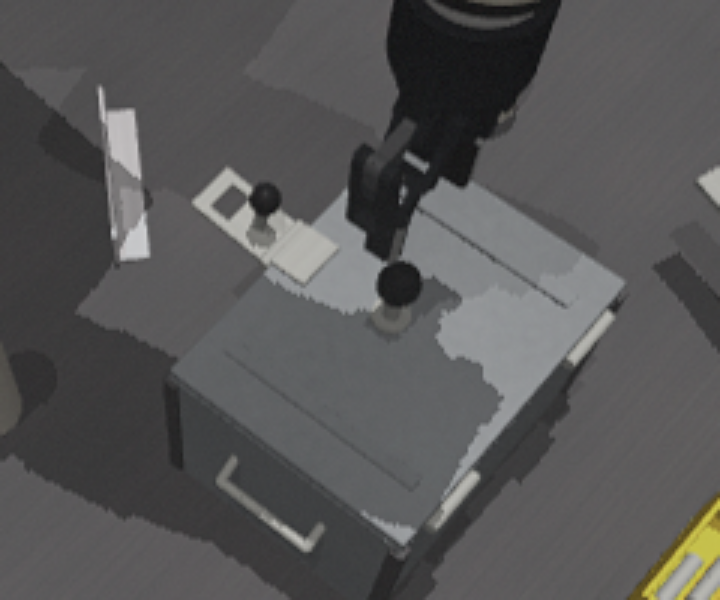

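The picture shows the strap standing level with its ball at (265,197) in the crop, and the gripper above the lid knob at (400,283). I go down and grip the knob.

Call:
carry_out(xyz=[[0, -3.5, 10], [0, -3.5, 30], [0, -3.5, 55], [0, -3.5, 72], [0, -3.5, 78], [0, -3.5, 78], [0, -3.5, 78], [0, -3.5, 78], [0, -3.5, 78], [0, -3.5, 78]], angular=[[0, 0, 0], [0, 0, 0], [0, 0, 0], [0, 0, 0], [0, 0, 0], [0, 0, 0], [0, 0, 0], [0, 0, 0], [0, 0, 0], [0, 0, 0]], fingers=[-0.5, -0.5, -0.5, -0.5, -0.5, -0.3, 1, 1, 1, 1], newtons=80)

```text
time_s: 9.0
tool_pos: [0.5814, 0.2136, 0.1715]
tool_rot: [-0.016, 1.0, 0.001, 0.001]
wrist_force: [-2.1, 6.7, 6.2]
width: 0.0263
grip_force: 78.2
```

Call:
carry_out(xyz=[[-2.5, 1, -5.4], [-5.3, 1, -10.7], [-8.4, 1, -15.9], [-11.7, 1, -20.9], [-15.3, 1, -25.7], [-19.1, 1, -30.4], [-23.2, 1, -34.8], [-27.4, 1, -39], [-31.8, 1, -43.1], [-36.5, 1, -46.9]], angular=[[0, 0, 0], [0, 0, 0], [0, 0, 0], [0, 0, 0], [0, 0, 0], [0, 0, 0], [0, 0, 0], [0, 0, 0], [0, 0, 0], [0, 0, 0]], fingers=[1, 1, 1, 1, 1, 1, 1, 1, 1, 1])

```text
time_s: 10.25
tool_pos: [0.6165, 0.2147, 0.2173]
tool_rot: [-0.016, 1.0, 0.0, -0.001]
wrist_force: [-10.9, 1.4, -4.5]
width: 0.0263
grip_force: 80.0
```

Call:
carry_out(xyz=[[-4.8, 0, -3.6], [-9.8, 0, -6.8], [-15, 0, -9.8], [-20.3, 0, -12.7], [-25.7, 0, -15.2], [-31.3, 0, -17.4], [-36.9, 0, -19.5], [-42.7, 0, -21.1], [-48.5, 0, -22.5], [-48.5, 0, -22.5]], angular=[[0, 0, 0], [0, 0, 0], [0, 0, 0], [0, 0, 0], [0, 0, 0], [0, 0, 0], [0, 0, 0], [0, 0, 0], [0, 0, 0], [0, 0, 0]], fingers=[1, 1, 1, 1, 1, 1, 1, 1, 1, 1])

```text
time_s: 11.5
tool_pos: [0.6662, 0.2162, 0.2409]
tool_rot: [-0.016, 1.0, 0.0, 0.0]
wrist_force: [-6.3, 1.3, 2.6]
width: 0.0265
grip_force: 80.8
```

```bash
python3 - <<'E'
from h import *
a=ctrl.capture("scene")
cv2.imwrite("pics/f.png",cv2.resize(cv2.cvtColor(a["pixels"],cv2.COLOR_RGB2BGR)[0:200,180:420],None,fx=3,fy=3))
E
```

```text
(no output)
```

View pics/f.png

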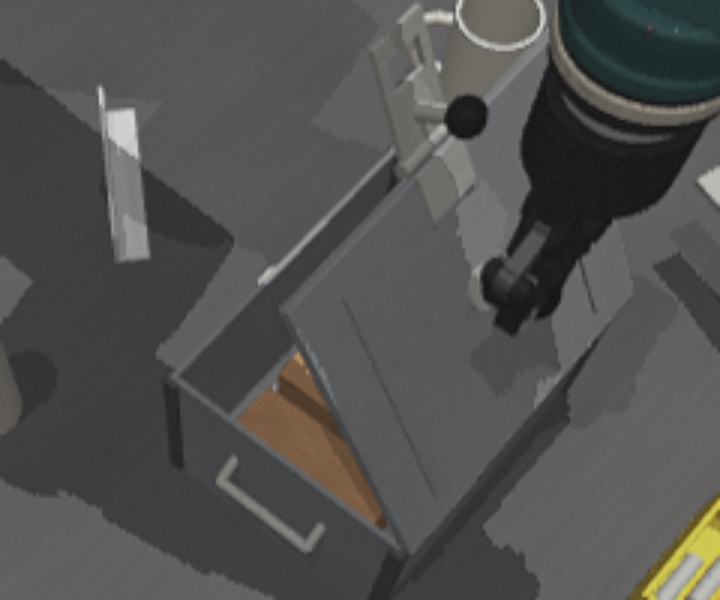

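The picture shows the lid standing well open with the hasp still up, its ball at (467,117) in the crop. I release the knob and go straight up.

Call:
carry_out(xyz=[[0, 0, 0], [0, 0, 0], [0, 0, 0], [-3, 0, -10], [-8, 0, -30], [-12, 0, -55], [-15, 0, -80], [-15, 0, -105], [-15, 0, -120], [-15, 0, -120]], angular=[[0, 0, 0], [0, 0, 0], [0, 0, 0], [0, 0, 0], [0, 0, 0], [0, 0, 0], [0, 0, 0], [0, 0, 0], [0, 0, 0], [0, 0, 0]], fingers=[-0.3, -0.3, -0.3, -0.3, -0.3, -0.3, -0.3, -0.3, -0.3, -0.3])

```text
time_s: 12.8
tool_pos: [0.6818, 0.2166, 0.36]
tool_rot: [-0.016, 1.0, 0.0, 0.001]
wrist_force: [-0.1, -0.2, -0.4]
width: 0.0554
grip_force: 0.0
```

```bash
python3 - <<'E'
from h import *
a=ctrl.capture("scene");b=ctrl.capture("top")
im=cv2.resize(cv2.cvtColor(a["pixels"],cv2.COLOR_RGB2BGR)[0:200,180:420],None,fx=3,fy=3)
cv2.imwrite("pics/g.png",im)
W=pts(a); R=W[85:165,290:385]; P=R[(R[...,2]>.15)&(R[...,0]>.55)&(R[...,0]<.69)&(R[...,2]<.3)&(R[...,1]<.18)&(R[...,1]>.09)]
p=np.polyfit(P[:,0],P[:,2],1); print(len(P),np.arctan(-p[0]))
s=ctrl.state();print(s["tool_pos"],s["wrist_force"],s["time_s"])
E
```

```text
2904 0.9460934237320769
[0.68143112 0.21659567 0.35893823] [ 1.02555823  0.75480706 -0.25582559] 12.9
```

View pics/g.png

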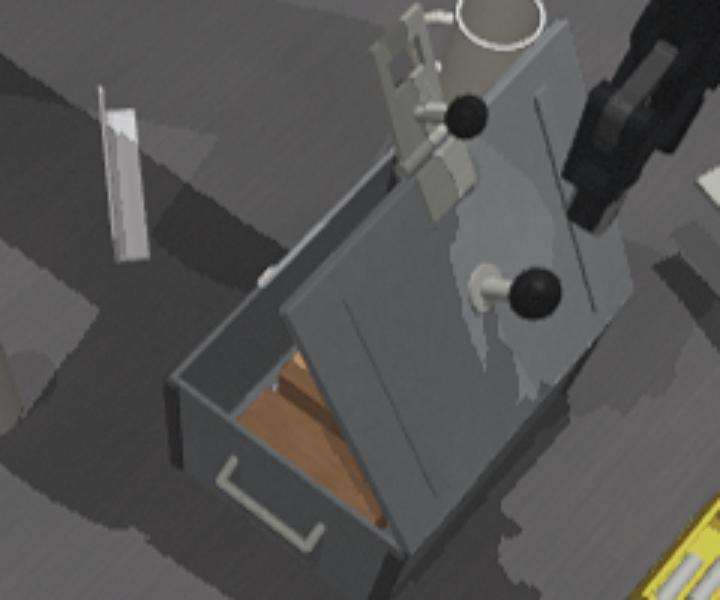

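The picture shows the lid standing open at a measured 0.95 rad. The hasp is still up, with its ball at (467,117) in the crop, and the gripper is clear of the knob at (535,293).

```bash
python3 -c "
from rig import ctrl
print(ctrl.close_job())"
```

```text
the job is handed in; nothing more can be done
None
```

I handed in the job after about 13 s: the hasp was flipped up to about level with the lid still shut, the lid now stands open at a measured 0.95 rad with the hasp up, the gripper is clear, and the arm never went near the padlocked box; no verdict was returned.

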